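# Put the spare coupling away in the rotary fittings case

### The job

Tidy up after the plumbing: put the loose brass coupling from the rubber mat back into the round fittings case. First turn the case's dial lid until its opening lies squarely over the one empty compartment, then lay the coupling in that compartment through the opening, and leave the lid open there. Do not shift the spanner, hose clip and tape roll on the mat or the tin beside it.

Things in the scene. Friction and masses are not known exactly. Their poses are not given: they have to be found in the camera images.
- lid_knob (a point): Black bar knob on the lid's axis: 60 mm long, 18 mm wide, upright sides from 63 to 95 mm above the table, on a flange of radius 32 mm whose top is at 63 mm. Its length runs along the line from the axis to the opening; a small nose marks the opening's end. Point: on the axis, half-way up the bar (79 mm above the table). x axis: to the opening; z up.
- lid_opening (a point): Middle of the lid's opening, at the lid's top face (57 mm above the table), 93 mm from the axis; x axis: outward from the axis. The lid is a clear disc, 308 mm across, 4 mm thick, with a grey rim. The opening is a 74 degree sector from 44 to 140 mm from the axis, with grey lips 3 mm high on its straight edges.
- dial_lid (a joint): Angle of the lid on its case, rad, growing counter-clockwise seen from above. At 0 or 6.283 the opening lies exactly over the empty compartment; it starts between 0.9 and 5.38. The lid turns either way without stops, with light friction (0.12 N m at the axis), and stays where it is left.
- empty_compartment (a point): Middle of the floor of the empty compartment (4 mm above the table), 93 mm from the axis of the case; x axis: outward from that axis; z up. The floor is a quarter sector from 26 to 146 mm from the axis, 48 mm below the lid.
- fittings_case: Round white case, 300 mm across, 52 mm high under its lid, standing fast (it does not move), left or right on the table and turned any way. Four equal 90 degree compartments parted by 4 mm dividers; through the clear lid three show brass elbows, brass nuts and black pipe clips, the fourth is empty. Origin: on the axis, underside; x axis: to the empty compartment.
- coupling_centre (a point): Middle of the loose brass coupling lying on the mat, 76 mm long along its x axis: a hexagon nut 22 mm long, 38 mm across flats, at each end; between them a hexagon body 32 mm long, 32 mm across flats, with upright flats facing +y and -y as found. Point: half-way along and half-way up, 19 mm above what it lies on. 0.22 to 0.37 kg.
- mat: Flat black rubber work mat, 280 mm (x) by 300 mm (y), 3 mm thick, fixed; origin at the middle of its underside. The coupling lies near its middle; a spanner, a hose clip and a tape roll lie towards its edges.
- spanner: Bystander: steel spanner, 190 mm long, 38 mm wide head, 8 mm thick, lying along the mat's far edge (+x side of the mat, its length along the mat's y); origin at its middle, underside.
- hose_clip: Bystander: steel hose clip, a 64 mm ring with a screw housing, 14 mm high, on the mat; origin at the middle of the ring, underside.
- tape_roll: Bystander: white roll of thread tape, 56 mm across, 16 mm high, on the mat; origin at its middle, underside.
- paste_tin: Bystander: tin, 68 mm across and 75 mm high, standing between the case and the mat on their far side; origin under its centre.
Mind the look-alikes: they are no part of the job. Of the things that look like the part that bears coupling_centre, the middle-sized one is meant.

How it is judged (in metres and radians):
On the way:
1. the lid's opening lies over the empty compartment (within 13 mm, about 8 degrees, of its middle) (horizontal distance between lid_opening and empty_compartment below 0.013 m), for 0.3 s.
At the end, for the whole second after the job is handed in: The coupling lies at rest on the floor of the empty compartment (its middle within 50 mm of the compartment's middle and below 36 mm height), and the lid's opening still lies over that compartment within 13 mm (about 8 degrees), at rest (horizontal distance between coupling_centre and empty_compartment below 0.05 m and height (world z) of coupling_centre below 0.036 m and linear speed of coupling below 0.02 m/s and horizontal distance between lid_opening and empty_compartment below 0.013 m and velocity of joint dial_lid between -0.05 and 0.05 rad/s); the robot touches nothing.
It fails at once if the spanner, the hose clip, the tape roll or the tin was moved by more than 30 mm (distance of any of spanner, hose_clip, tape_roll, paste_tin from where it was at the start of the episode above 0.03 m).
It also fails if it takes over 69 s, if anything falls off the work surface, if the arm or the gripper's body presses on something with over 40 N, if the wrist force passes 120 N, or if a joint passes its speed limit or range.

### The arm

A 6-joint arm with a two-finger parallel gripper is mounted at the origin on the work surface. World frame = base frame: x ahead of the robot, y to its left, z up, the work surface at z = 0. Lengths are in m, angles in degrees, forces in N, time in s.
With the tool pointing down it reaches from about 0.4 to 0.825 m from the base axis. Payload 7 kg.
Tool frame: the origin (TCP) lies at the very end of the fingers, on their centre line; the grasp point (between the pads) lies 19 mm behind it; y points along the fingers, x is the direction in which the jaws open and shut, and the axes are right-handed (so a half turn about y gives the same grasp; the last joint's range is limited). The gripper opens to 88 mm and grips with 3 to 60 N. Pads are 19 mm wide; open, the fingers measure 130 mm over their backs; the gripper's body (78 mm by 193 mm) begins 47 mm behind the grasp point.
Start: joints at [86.064, 20.546, 0.682, 0, -70.136, -16.507], TCP at [0.236, 0.632, 0.227] pointing down, gripper open.
Joint ranges: [-176.03, 176.03], [-82.01, 121.73], [-58.28, 71.71], [-173.87, 95.51], [-174.79, -0.11], [-173.66, 173.66]. Speed limits (degrees/s): [136.94, 136.94, 172.46, 180, 180, 180].

### API

Orientations are given as [roll, pitch, yaw] about the fixed x, y, z axes, in that order (R = Rz(yaw) Ry(pitch) Rx(roll)).
In Python, from plant import ctrl gives the robot as it stands.
- The arm moves only by the shell command python3 -m crank 'ROWS'. ROWS is JSON, a list that holds one entry, the list of rows, each a list of 5 numbers: the closure, from -1 (fully open) to 1 (shut), then the shift along the tool's x, y, z in mm, then the turn about the tool's y in rad. In form: [[[claw, x, y, z, turn], ...]]. A call has 1 to 12 rows; each row is the pose to reach, as a shift and turn from the pose commanded when the call began, along the tool's axes at that moment; what a row does not reach only later rows make up. A row lasts 1/8 s, in which the tool goes at most 62.5 mm and 10.7 degrees, less where a joint would pass 70% of its speed; a pose out of reach is approached as far as the arm can. A call with a gripper value outside its range is refused whole. The fingers move at their own pace and stop on an object; the grip force is fixed at half the most. Time passes only in rows, so rows that repeat a pose let the fingers close. It gives the time, the measured TCP pose, the force and the opening at its end, in the units of the state.
- ctrl.get_obs(): the state, without advancing time (a new reading comes with each control period).
- ctrl.snapshot(name): name is "side" or "top" or "wrist"; returns the picture (384x512x3 uint8, red, green, blue); there is no depth.
- ctrl.camera_model(name): a dict with "fx", "fy", "cx", "cy" (pixels), "origin" and "orientation" of the camera in the world; the wrist camera has in their place "hand_eye" (4x4, takes a point from camera to tool coordinates, whose origin is the TCP and whose axes are the tool frame's). Camera axes: x right, y down, z forward; pixel columns grow to the right and rows downward; lengths in m; the calibration is good to about 2 mm. A picture is of the moment at which its call begins: read the wrist's pose just before it. camera_model takes no time and is no camera call.
- ctrl.close_job(): hands the job in, once; it reports no verdict.
Trained networks look in the newest picture that a camera, given by its name, has taken for a name from the list of things; names that differ only in an ending like _2 or _b are one class to them, and where a whole thing is asked for, a point or a joint stands for the part that bears it (a point fixed in the world has none). Each returns a list of dicts, best first, with "confidence" (0 to 1); they miss things now and then, are a little off and sometimes report something else, mostly with a low value. They report only what shows in the picture. A call takes as long as a camera call. They do not tell look-alikes from the thing itself.
- ctrl.find_in(camera, name): "extent" ([left, top, width, height] in pixels, round what is visible of it).
The state is a dict: "clock": time; "joint_pos": joint angles; "qvel": joint speeds; "tau": joint torques, N m; "tool_pos": TCP position; "orientation": TCP orientation; "force": force on the tool from outside, world axes, zero at the start; "moment": the same for the moment, N m; "opening": finger opening in m.
Only numpy, scipy, OpenCV 4.12 (cv2) and the standard library are available. Lean on these libraries where they do the work, as an engineer would, in place of code of your own. Each camera call takes 0.05 s, during which the arm holds its last target.

## Working session

There is one attempt and no reset: what is moved stays moved. The work goes in short steps, Python scripts to look and compute and a shell command to move; the robot and the scene stay as the last step left them, time stands still between calls to the robot, and variables do not carry over. Pictures are saved under pics/ and viewed, and the job is handed in when it is done.

```bash
ls; mkdir -p pics; python3 - <<'E'
from plant import ctrl
import cv2
o=ctrl.get_obs()
for k,v in o.items(): print(k,v)
for c in("top","side","wrist"):
    im=ctrl.snapshot(c); cv2.imwrite(f"pics/{c}0.png",im[:,:,::-1]); m=ctrl.camera_model(c); print(c,m)
    for n in("lid_knob","lid_opening","coupling_centre","fittings_case","mat","paste_tin","tape_roll","hose_clip","spanner"):
        print(n,[(d["extent"],round(d["confidence"],2)) for d in ctrl.find_in(c,n)])
E
```

```text
pics
clock 0.0
joint_pos [ 8.60639430e+01  2.05898006e+01  6.34298280e-01 -2.06352636e-02
 -7.01353998e+01 -1.65093389e+01]
qvel [-0.02193683  0.0346413   0.02281767  0.01606637 -0.05015657 -0.00656951]
tau [ 3.24154826e-04 -5.82714415e+01  2.93053883e+01  6.99757263e+00
  7.02723657e-03 -1.67411736e-04]
tool_pos [0.23561196 0.63202648 0.2256435 ]
orientation [-8.99927645e+01 -9.26675667e-02 -1.10452429e+02]
force [0.90529111 0.14941509 0.17927375]
moment [ 0.05015975  0.0430764  -0.03843952]
opening 0.08777645981292136
top {'fx': 378.81745465246536, 'fy': 378.81745465246536, 'cx': 254.8516322587201, 'cy': 188.8726458633845, 'origin': array([0.44533618, 0.00730686, 1.09731699]), 'orientation': array([-173.76874348,   -0.19580858,  -88.36647663])}
lid_knob [([281.9, 145.6, 111.3, 114.8], 0.91), ([137.4, 218.4, 23.3, 16.7], 0.45)]
lid_opening [([280.5, 146.9, 112.2, 109.7], 0.9)]
coupling_centre [([179.4, 85.5, 37.3, 23.8], 0.86), ([177.3, 182.0, 22.4, 31.5], 0.82), ([198.8, 261.5, 14.6, 24.2], 0.53)]
fittings_case [([281.3, 147.5, 111.4, 112.3], 0.71)]
mat [([140.9, 150.1, 104.5, 97.1
[... 924 characters left out ...]
([280.9, 246.3, 31.7, 22.2], 0.79)]
spanner [([171.9, 231.1, 50.8, 59.7], 0.66), ([250.0, 123.9, 104.7, 79.3], 0.23)]
wrist {'fx': 300.0252751529195, 'fy': 300.0252751529195, 'cx': 256.32082719689026, 'cy': 195.01625234803248, 'hand_eye': array([[ 9.99999604e-01,  4.54272271e-04,  7.65619856e-04,
        -1.06975872e-03],
       [-6.22296143e-04, -2.58305738e-01,  9.66063020e-01,
        -1.58959900e-01],
       [ 6.36619644e-04, -9.66063114e-01, -2.58305353e-01,
         7.01650177e-02],
       [ 0.00000000e+00,  0.00000000e+00,  0.00000000e+00,
         1.00000000e+00]])}
lid_knob []
lid_opening []
coupling_centre []
fittings_case []
mat []
paste_tin []
tape_roll []
hose_clip []
spanner []
```

```bash
python3 - <<'E'
import cv2
t=cv2.imread("pics/top0.png"); s=cv2.imread("pics/side0.png")
cv2.imwrite("pics/top0b.png",cv2.resize(t[75:300,120:410],None,fx=2.7,fy=2.66,interpolation=cv2.INTER_CUBIC))
cv2.imwrite("pics/side0b.png",cv2.resize(s[100:360,100:380],None,fx=2.3,fy=2.3,interpolation=cv2.INTER_CUBIC))
E
```

```text
(no output)
```

View pics/top0b.png

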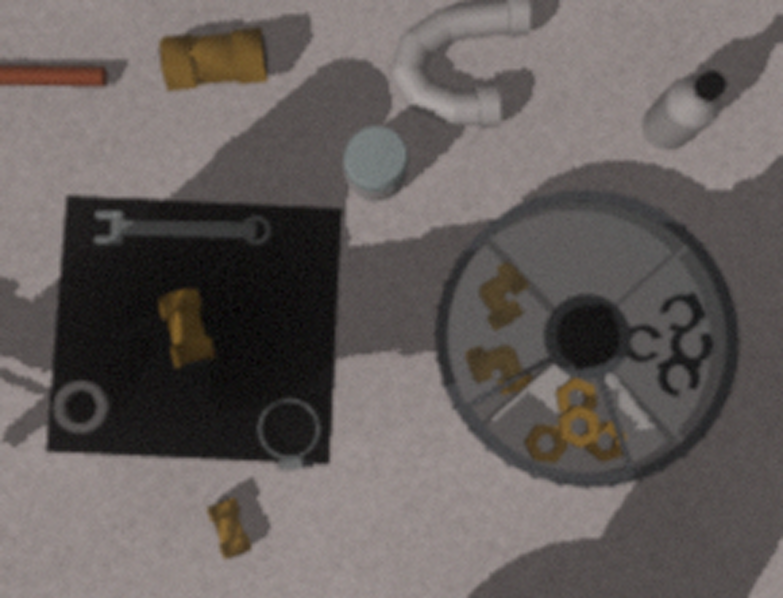

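View pics/side0b.png

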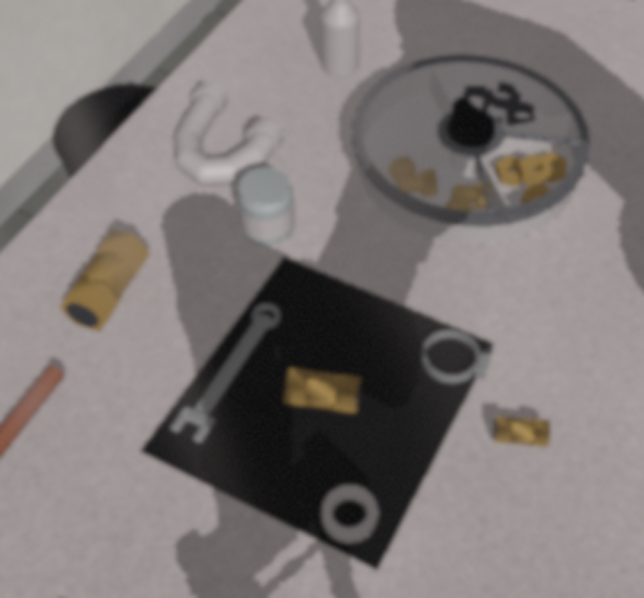

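View pics/top0.png

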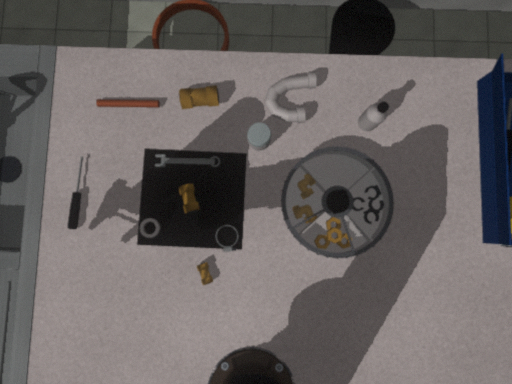

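The networks' three coupling-like candidates in the top view are a big one at (198,97) off the mat, a middle one at (189,198) on the mat and a small one at (205,273) below it. The middle-sized one on the mat is the target. The case is centred near (337,201), with the empty compartment towards the top of the picture and the opening towards the bottom. The tin is at (259,135).

```bash
cat > h.py <<'E'
import numpy as np, cv2
from scipy.spatial.transform import Rotation as Ro
from plant import ctrl
def R(o): return Ro.from_euler('xyz',o,degrees=True).as_matrix()
def cam(c,obs=None):
    m=ctrl.camera_model(c)
    K=np.array([[m['fx'],0,m['cx']],[0,m['fy'],m['cy']],[0,0,1.]])
    if c=='wrist':
        o=obs; T=np.eye(4);T[:3,:3]=R(o['orientation']);T[:3,3]=o['tool_pos']
        W=T@m['hand_eye']; return K,W[:3,:3],W[:3,3]
    return K,R(m['orientation']),np.array(m['origin'])
def ray(C,p):
    K,Rm,o=C; d=Rm@np.linalg.solve(K,[p[0],p[1],1.]); return o,d/np.linalg.norm(d)
def atz(C,p,z):
    o,d=ray(C,p); return o+d*(z-o[2])/d[2]
def proj(C,P):
    K,Rm,o=C; q=K@(Rm.T@(np.asarray(P,float)-o)); return q[:2]/q[2]
def tri(obsv):
    A=np.zeros((3,3));b=np.zeros(3)
    for C,p in obsv:
        o,d=ray(C,p);M=np.eye(3)-np.outer(d,d);A+=M;b+=M@o
    P=np.linalg.solve(A,b)
    res=[np.round(proj(C,P)-p,1) for C,p in obsv]
    return P,res
def rect(C,cx,cy,z,half=.2,px=600,im=None):
    # ortho view at height z: image right=-y, up=+x
    s=px/(2*half)
    g=np.array([[cx+half,cy+half],[cx+half,cy-half],[cx-half,cy-half],[cx-half,cy+half]])
    src=np.float32([proj(C,[a,b,z]) for a,b in g]); dst=np.float32([[0,0],[px,0],[px,px],[0,px]])
    return cv2.warpPerspective(im,cv2.getPerspectiveTransform(src,dst),(px,px),flags=cv2.INTER_CUBIC)
E
python3 - <<'E'
from h import *
T=cam('top');S=cam('side')
c=lambda e:(e[0]+e[2]/2,e[1]+e[3]/2)
print('coup',tri([(T,c([177.3,182,22.4,31.5])),(S,c([225.8,262.2,30.8,17.7]))]))
print('coup@22',atz(T,c([177.3,182,22.4,31.5]),.022))
print('tin',tri([(T,c([247.4,122.4,24,28.7])),(S,c([201.8,171.4,24.2,34.9]))]))
print('case',tri([(T,c([281.3,147.5,111.4,112.3])),(S,c([251.6,124.9,102,77]))]))
print('knob',tri([(T,(120+588/2.7,75+337/2.66)),(S,(100+470/2.3,100+125/2.3))]))
im=cv2.imread('pics/top0.png')
k=atz(T,(338,201),.057);print(k)
cv2.imwrite('pics/lid0.png',rect(T,k[0],k[1],.057,.17,600,im))
o=ctrl.get_obs();print(R(o['orientation']).round(2))
E
```

```text
coup (array([0.52891444, 0.19492865, 0.01607198]), [array([0.3, 1.2]), array([-1.4, -0.3])])
coup@22 [0.5319405  0.19504838 0.022     ]
tin (array([ 0.71319558, -0.00125295,  0.03580213]), [array([-0.2, -0.5]), array([0.5, 0.1])])
case (array([ 0.53000619, -0.22725786,  0.02117144]), [array([-0.3, -0.9]), array([0.9, 0.1])])
knob (array([ 0.52911444, -0.22050389,  0.0656692 ]), [array([0. , 0.1]), array([-0.1, -0. ])])
[ 0.53200059 -0.22294734  0.057     ]
[[-0.35 -0.    0.94]
 [-0.94 -0.   -0.35]
 [ 0.   -1.   -0.  ]]
```

View pics/lid0.png

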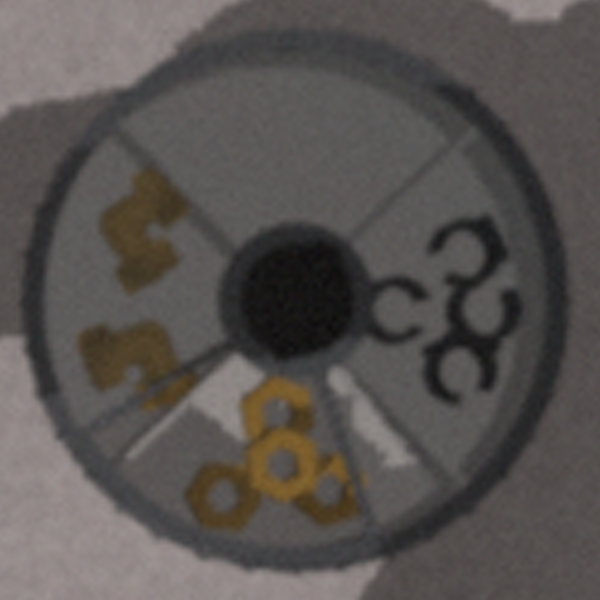

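The lid view at 57 mm height shows the two opening lips at (90,435)-(220,355) and (330,380)-(372,520). So the opening heads about 161° from world +x, and the empty compartment about 0°. The bar needs about 161° of clockwise turn. I'll move over the case for a wrist view.

```bash
python3 -m crank '[[[-1,60,0,50,0],[-1,120,0,99,0],[-1,170,0,140,0],[-1,220,0,181,0],[-1,270,0,223,0],[-1,320,0,264,0],[-1,370,0,305,0],[-1,420,0,347,0],[-1,470,0,388,0],[-1,520,0,429,0],[-1,570,0,470,0],[-1,610,0,503,0]]]'; python3 - <<'E'
from h import *
o=ctrl.get_obs()
M=R(o['orientation']);print(o['joint_pos'].round(1),o['tool_pos'],o['orientation'], 1e3*M.T@(np.array([.530,-.222,.226])-o['tool_pos']))
E
```

```text
clock: 3.0
tool_pos: [0.4813, -0.0785, 0.2272]
orientation: [-89.9, 0.0, -110.4]
force: [0.9, 1.4, 0.5]
opening: 0.0876
[ 13.9   2.6 -22.2   0.  -65.1  55.7] [ 0.48133583 -0.07848401  0.22716553] [-8.99224967e+01  4.32465568e-02 -1.10432856e+02] [117.49796687   1.20630641  95.70356487]
```

```bash
python3 -m crank '[[[-1,45,0,36,0],[-1,87,0,72,0],[-1,87,0,72,0],[-1,87,0,72,0]]]'; python3 - <<'E'
from h import *
o=ctrl.get_obs();im=ctrl.snapshot('wrist')
import pickle;pickle.dump(o,open('w1.pkl','wb'));cv2.imwrite('pics/w1.png',im[:,:,::-1])
M=R(o['orientation']);print(o['joint_pos'].round(1),o['tool_pos'],o['orientation'], 1e3*M.T@(np.array([.530,-.222,.226])-o['tool_pos']))
C=cam('wrist',o);cv2.imwrite('pics/w1r.png',rect(C,.53,-.222,.06,.17,600,im[:,:,::-1].copy()))
E
```

```text
clock: 3.5
tool_pos: [0.5175, -0.1832, 0.2263]
orientation: [-90.0, -0.0, -110.5]
force: [-0.4, 0.1, -0.2]
opening: 0.0878
[  0.9   8.7 -15.3  -0.  -66.   68.5] [ 0.51753576 -0.18324845  0.22629405] [-9.00352273e+01 -2.92625735e-03 -1.10512614e+02] [31.92685994  0.28015391 25.25319438]
```

View pics/w1.png

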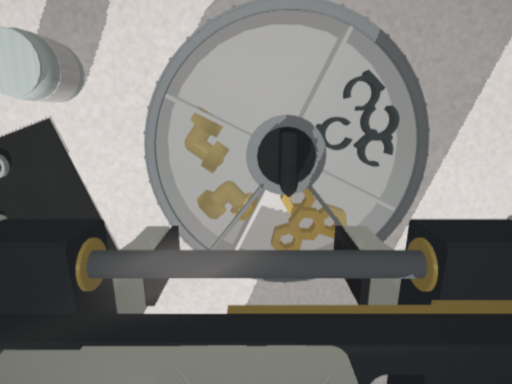

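View pics/w1r.png

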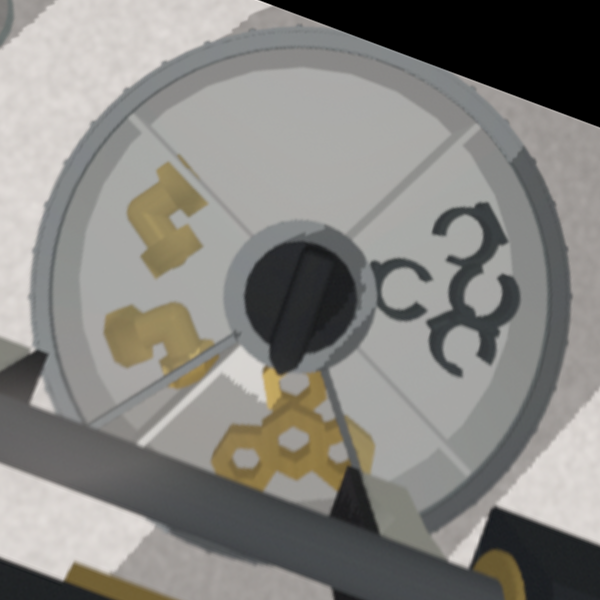

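```bash
cat > ov.py <<'E'
from h import *
import pickle
def circ(cx,cy,r,z,n=120): return [[cx+r*np.cos(t),cy+r*np.sin(t),z] for t in np.linspace(0,2*np.pi,n)]
def draw(im,C,P,s,off,col,closed=False):
    p=np.array([(proj(C,q)+.5-np.array(off))*s for q in P]);cv2.polylines(im,[np.int32(p*16)],closed,col,1,cv2.LINE_AA,4)
def bar(cx,cy,a,z):
    a=np.radians(a);u=np.array([np.cos(a),np.sin(a)]);v=np.array([-u[1],u[0]])
    return [[*(np.array([cx,cy])+u*i*.03+v*j*.009),z] for i,j in((1,1),(1,-1),(-1,-1),(-1,1))]
def ray2(cx,cy,a,r0,r1,z):
    a=np.radians(a);return [[cx+r*np.cos(a),cy+r*np.sin(a),z] for r in(r0,r1)]
def model(im,C,s,off,cx,cy,la,ea):
    draw(im,C,circ(cx,cy,.154,.057),s,off,(0,0,255));draw(im,C,circ(cx,cy,.032,.063),s,off,(0,255,255))
    draw(im,C,bar(cx,cy,la,.095),s,off,(0,255,0),True)
    for d in(-37,37): draw(im,C,ray2(cx,cy,la+d,.044,.14,.06),s,off,(255,0,255))
    for d in(-45,45,135,225): draw(im,C,ray2(cx,cy,ea+d,.026,.146,.052),s,off,(255,0,0))
E
cat > ov1.py <<'E'
from ov import *
import sys
a=list(map(float,sys.argv[1:5]))
T=cam('top');o=pickle.load(open('w1.pkl','rb'));W=cam('wrist',o)
t=cv2.imread('pics/top0.png')[140:262,275:400];w=cv2.imread('pics/w1.png')[0:290,130:440]
t=cv2.resize(t,None,fx=4,fy=4);w=cv2.resize(w,None,fx=2,fy=2)
model(t,T,4,(275,140),*a);model(w,W,2,(130,0),*a)
cv2.imwrite('pics/ov_t%s.png'%sys.argv[5],t);cv2.imwrite('pics/ov_w%s.png'%sys.argv[5],w)
E
python3 ov1.py .531 -.222 162 0 1
```

```text
(no output)
```

View pics/ov_t1.png

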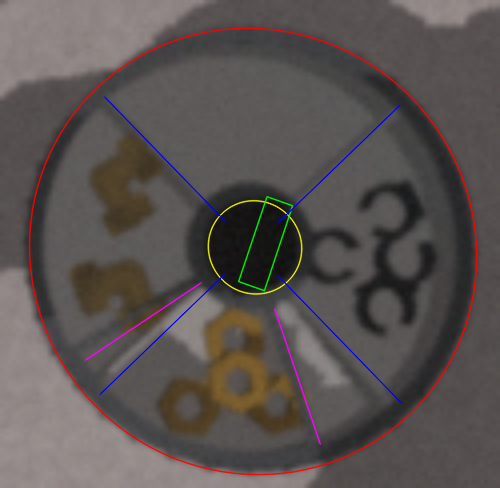

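View pics/ov_w1.png

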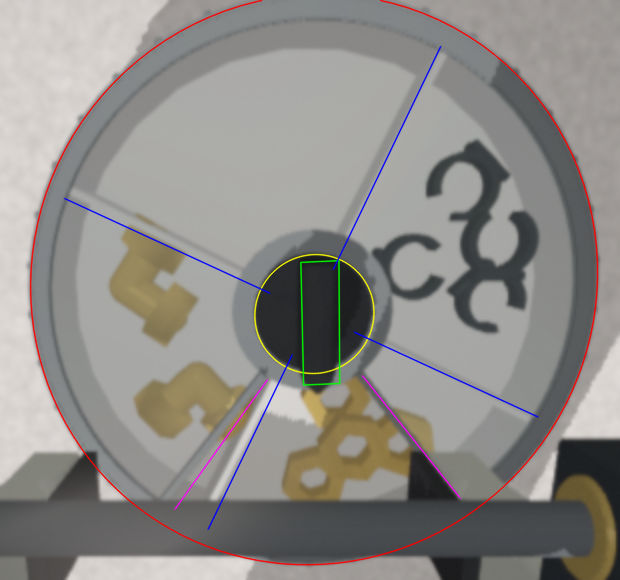

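```bash
python3 -m crank '[[[-1,30,40,-25,-0.03],[-1,30,75,-25,-0.03],[-1,30,75,-25,-0.03],[-1,30,75,-25,-0.03]]]'; python3 - <<'E'
from h import *
o=ctrl.get_obs();im=ctrl.snapshot('wrist')
import pickle;pickle.dump(o,open('w2.pkl','wb'));cv2.imwrite('pics/w2.png',im[:,:,::-1])
print(o['joint_pos'].round(1),o['tool_pos'],o['orientation'])
from ov import *
w=cv2.resize(im[:290,100:430,::-1],None,fx=2,fy=2);cv2.imwrite('pics/w2c.png',w)
C=cam('wrist',o);w=w.copy();model(w,C,2,(100,0),.531,-.222,162,0);cv2.imwrite('pics/w2o.png',w)
E
```

```text
clock: 4.05
tool_pos: [0.4852, -0.2018, 0.1532]
orientation: [-89.9, 0.0, -108.6]
force: [-0.5, 1.5, 0.6]
opening: 0.0874
[ -1.2  10.  -24.1   0.  -55.8  72.5] [ 0.48524477 -0.20182173  0.15323188] [-8.98798425e+01  1.08554162e-03 -1.08615566e+02]
```

View pics/w2c.png

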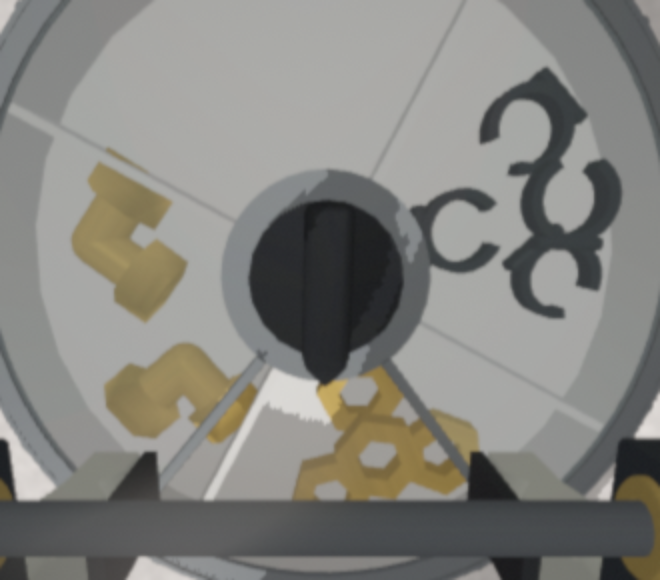

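View pics/w2o.png

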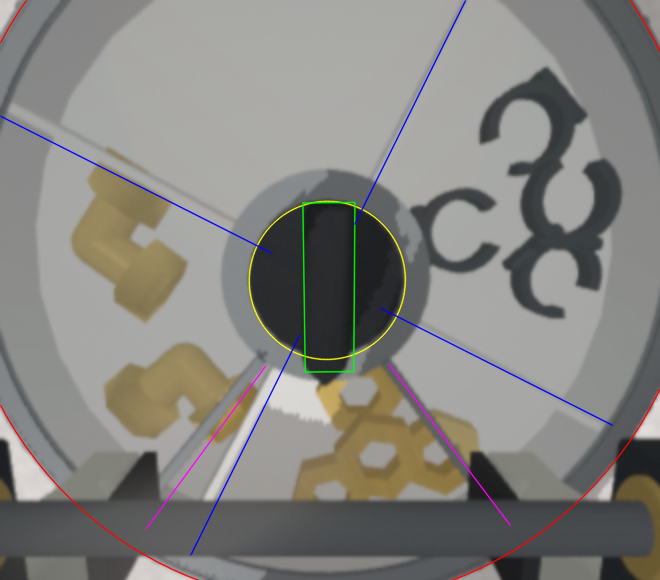

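The wrist view shows the bar in model coordinates at (328,285) in the 2x crop. The overlay fits within about 2 mm and 2°, with the axis near (0.532,-0.222), the lid near 162° and the empty compartment near 0°. I'll descend next.

```bash
python3 -m crank '[[[-1,4,20,51,0],[-1,4,40,51,0],[-1,4,40,51,0],[-1,4,40,51,0],[-1,4,40,51,0]]]'; python3 - <<'E'
from h import *
o=ctrl.get_obs();M=R(o['orientation']);print(o['joint_pos'].round(1), 1e3*M.T@(np.array([.532,-.222,.069])-o['tool_pos']))
E
```

```text
clock: 4.72
tool_pos: [0.5316, -0.2225, 0.1131]
orientation: [-89.9, 0.0, -108.7]
force: [-0.4, -0.1, -0.3]
opening: 0.0872
[ -3.3  16.9 -20.7   0.  -52.2  74.6] [-0.57973199 44.149974    0.11614962]
```

```bash
python3 -m crank '[[[-1,0,25,0,0],[-1,0,44,0,0],[-1,0,44,0,0],[0.3,0,44,0,0],[1,0,44,0,0],[1,0,44,0,0],[1,0,44,0,0],[1,0,44,0,0],[1,0,44,0,0]]]'
```

```text
clock: 5.85
tool_pos: [0.531, -0.2226, 0.0676]
orientation: [-90.0, -0.0, -108.7]
force: [-0.0, -0.4, 0.3]
opening: 0.0333
```

```bash
python3 -m crank '[[[1,0,0,0,0],[1,0,0,0,0],[1,0,0,0,0],[1,0,0,0,0],[1,0,0,0,0]]]'
```

```text
clock: 6.48
tool_pos: [0.5309, -0.2226, 0.0675]
orientation: [-90.0, -0.0, -108.7]
force: [-0.3, -2.1, -1.3]
opening: 0.0179
```

```bash
python3 -m crank '[[[1,0,0,0,0.1],[1,0,0,0,0.22],[1,0,0,0,0.36],[1,0,0,0,0.5],[1,0,0,0,0.64],[1,0,0,0,0.78],[1,0,0,0,0.92],[1,0,0,0,1.06],[1,0,0,0,1.2],[1,0,0,0,1.32],[1,0,0,0,1.4],[1,0,0,0,1.4]]]'
```

```text
clock: 7.98
tool_pos: [0.5305, -0.2229, 0.0675]
orientation: [-90.0, -0.0, 171.1]
force: [-1.8, -3.4, 0.6]
opening: 0.018
```

Positive turn is clockwise, as expected, and forces stay low. I'm continuing to a total of about 162°.

```bash
python3 -m crank '[[[1,0,0,0,0.12],[1,0,0,0,0.26],[1,0,0,0,0.4],[1,0,0,0,0.54],[1,0,0,0,0.68],[1,0,0,0,0.82],[1,0,0,0,0.96],[1,0,0,0,1.1],[1,0,0,0,1.24],[1,0,0,0,1.36],[1,0,0,0,1.43],[1,0,0,0,1.43]]]'; python3 - <<'E'
from h import *
im=ctrl.snapshot('top');cv2.imwrite('pics/top2.png',im[:,:,::-1]);o=ctrl.get_obs();print(o['orientation'],o['joint_pos'])
cv2.imwrite('pics/top2c.png',cv2.resize(im[130:270,260:410,::-1],None,fx=4,fy=4))
E
```

```text
clock: 9.48
tool_pos: [0.5302, -0.2225, 0.0675]
orientation: [-89.9, -0.0, 89.2]
force: [-4.4, -0.9, 2.3]
opening: 0.0177
[-8.99288233e+01 -1.46762490e-02  8.92698879e+01] [-3.28507984e+00  2.00011542e+01 -2.33968200e+01 -1.57929826e-02
 -4.66737871e+01 -8.74341795e+01]
```

View pics/top2c.png

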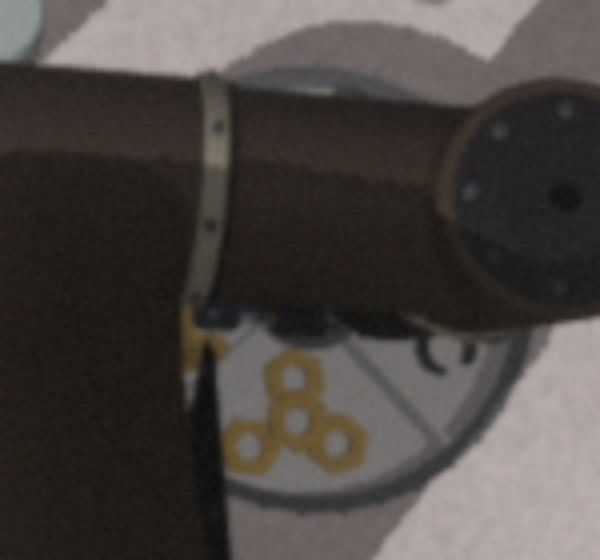

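```bash
python3 -m crank '[[[-1,0,0,0,0],[-1,0,0,0,0],[-1,0,0,0,0],[-1,0,-20,0,0],[-1,0,-60,0,0],[-1,0,-100,0,0],[-1,40,-100,-5,0],[-1,90,-100,-12,0],[-1,150,-100,-20,0],[-1,210,-100,-30,0],[-1,270,-100,-40,0],[-1,330,-100,-50,0]]]'; python3 -m crank '[[[-1,50,0,0,0],[-1,87,0,0,0],[-1,87,0,0,0],[-1,87,0,0,0]]]'; python3 - <<'E'
from ov import *
o=ctrl.get_obs();w=ctrl.snapshot('wrist');t=ctrl.snapshot('top');s=ctrl.snapshot('side')
for n,i in(('w3',w),('top3',t),('side3',s)): cv2.imwrite(f'pics/{n}.png',i[:,:,::-1])
pickle.dump(o,open('w3.pkl','wb'));print(o['tool_pos'],o['orientation'],o['joint_pos'].round(1))
T=cam('top');t=cv2.resize(t[140:262,275:400,::-1],None,fx=4,fy=4);cv2.imwrite('pics/top3c.png',t);t=t.copy();model(t,T,4,(275,140),.532,-.222,0,0);cv2.imwrite('pics/top3o.png',t)
E
```

```text
clock: 11.02
tool_pos: [0.5863, 0.1088, 0.1678]
orientation: [-90.0, -0.0, 89.2]
force: [1.2, -0.4, 0.8]
opening: 0.0876
clock: 11.52
tool_pos: [0.5871, 0.1935, 0.1674]
orientation: [-90.0, 0.0, 89.2]
force: [0.5, 0.6, 0.5]
opening: 0.0876
[0.58714778 0.19352904 0.16735471] [-8.99802471e+01  1.24680329e-02  8.91702254e+01] [  36.3   17.7  -11.5   -0.   -60.8 -127.1]
```

View pics/w3.png

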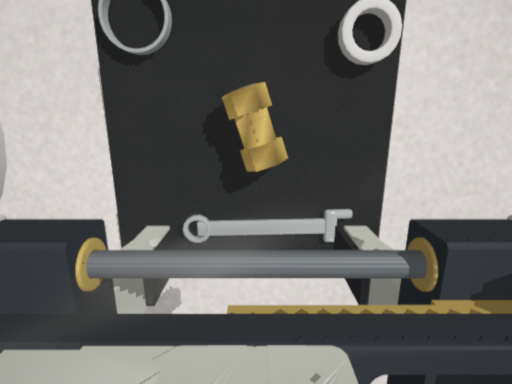

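View pics/top3o.png

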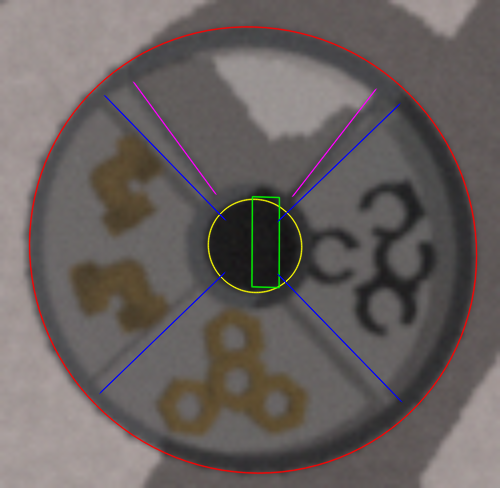

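View pics/top3c.png

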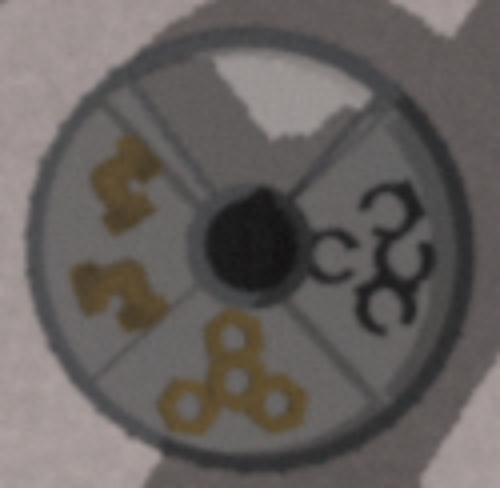

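```bash
python3 - <<'E'
from ov import *
T=cam('top');im=cv2.imread('pics/top3.png')
r=rect(T,.60,-.222,.06,.12,640,im);g=cv2.cvtColor(r,cv2.COLOR_BGR2GRAY);g=cv2.createCLAHE(4,(6,6)).apply(g);cv2.imwrite('pics/t3r.png',g)
w=cv2.imread('pics/w3.png')[60:200,190:320];cv2.imwrite('pics/w3c.png',cv2.resize(w,None,fx=4,fy=4,interpolation=cv2.INTER_CUBIC))
E
```

```text
(no output)
```

View pics/t3r.png

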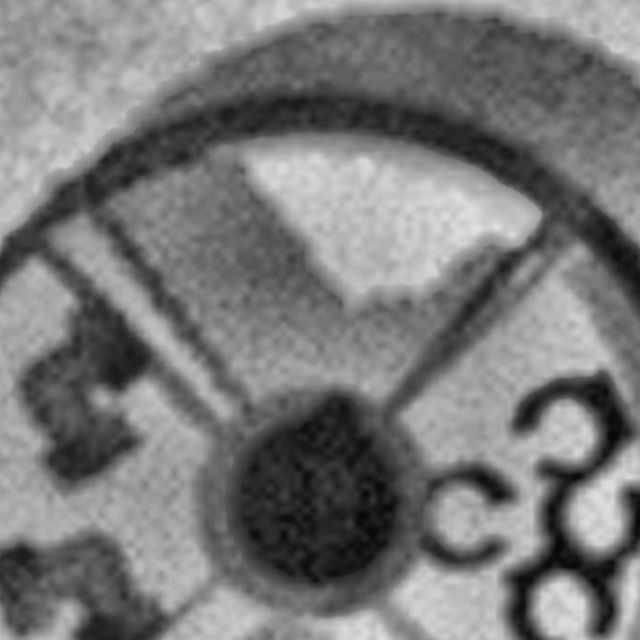

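View pics/w3c.png

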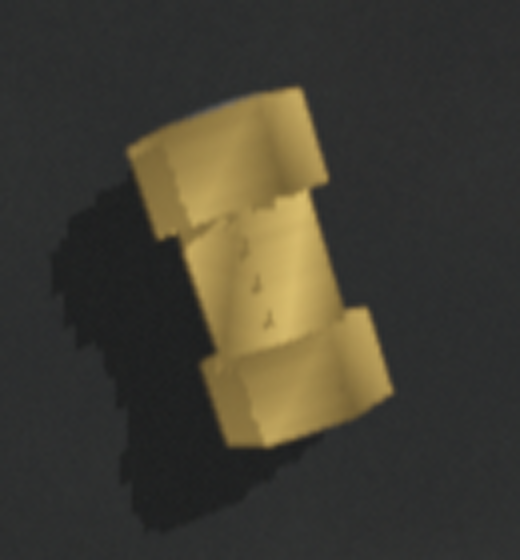

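The wrist view shows the middle coupling at about (255,128), with its axis turned about 16° from image vertical. The spanner is below it near (265,228), the clip at (135,15) and the tape at (370,30). In the top view the lid opening is over the empty compartment, about 3° clockwise of square.

```bash
python3 - <<'E'
from ov import *
o=pickle.load(open('w3.pkl','rb'));C=cam('wrist',o)
f=lambda x,y:(190+(x+.5)/4-.5,60+(y+.5)/4-.5)
P=[atz(C,f(*p),.031) for p in((182,240),(310,190),(218,360),(343,308))]
for p in P: print(p.round(4))
c=np.mean(P,0);print('c',c)
a=(P[2]+P[3]-P[0]-P[1])/2;print('axis len',np.linalg.norm(a),'head',np.degrees(np.arctan2(a[1],a[0])),'width',np.linalg.norm(P[0]-P[1]),np.linalg.norm(P[2]-P[3]))
T=cam('top');print('top px',proj(T,c))
# model overlay in top & wrist
def box(c,h,z):
    u=np.array([np.cos(h),np.sin(h)]);v=np.array([-u[1],u[0]]);L=[]
    for i,j in((.038,.011),(.016,.011),(.016,.0092),(-.016,.0092),(-.016,.011),(-.038,.011),(-.038,-.011),(-.016,-.011),(-.016,-.0092),(.016,-.0092),(.016,-.011),(.038,-.011)): L.append([*(c[:2]+u*i+v*j),z])
    return L
h=np.arctan2(a[1],a[0])
def sil(c,h):
    u=np.array([np.cos(h),np.sin(h)]);v=np.array([-u[1],u[0]])
    return [[*(c[:2]+u*i+v*j),z] for i,j,z in((.038,.019,.022),(.016,.019,.022),(.016,.016,.022),(-.016,.016,.022),(-.016,.019,.022),(-.038,.019,.022),(-.038,-.019,.022),(-.016,-.019,.022),(-.016,-.016,.022),(.016,-.016,.022),(.016,-.019,.022),(.038,-.019,.022))]
w=cv2.resize(cv2.imread('pics/w3.png')[60:200,190:320],None,fx=4,fy=4);draw(w,C,sil(c,h),4,(190,60),(0,255,0),True)
t=cv2.resize(cv2.imread('pics/top0.png')[170:230,160:220],None,fx=9,fy=9);draw(t,T,sil(c,h),9,(160,170),(0,255,0),True)
cv2.imwrite('pics/cpl.png',np.hstack([w[:540],t[:540,:]])[:, :800] if 0 else cv2.resize(np.hstack([w[:540],t]),None,fx=.72,fy=.72))
M=R(o['orientation']);print('delta tool mm',1e3*M.T@(np.array([c[0],c[1],.1])-o['tool_pos']))
E
```

```text
[0.523  0.1747 0.031 ]
[0.512  0.2053 0.031 ]
[0.5517 0.1826 0.031 ]
[0.5395 0.2132 0.031 ]
c [0.53156349 0.19398863 0.031     ]
axis len 0.029161689316406423 head 15.68165670827883 width 0.032532537329370635 0.03288186924260472
top px [188.32469076 197.62204056]
delta tool mm [-0.33076691 67.37394652 55.561891  ]
```

View pics/cpl.png

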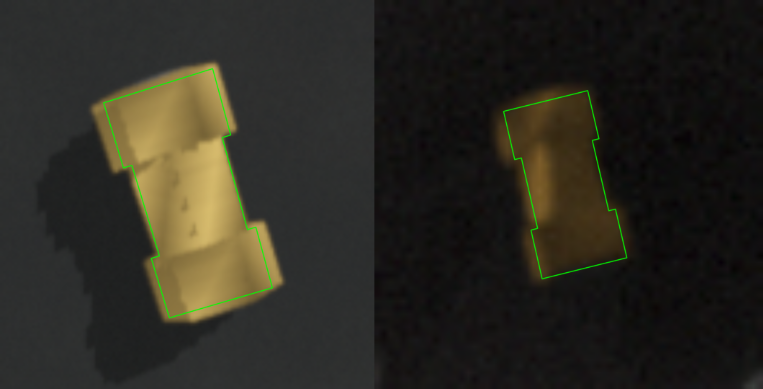

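```bash
python3 -m crank '[[[-1,0,30,30,-0.14],[-1,0,67,56,-0.288],[-1,0,67,56,-0.288],[-1,0,67,56,-0.288],[-1,0,67,56,-0.288]]]'; python3 - <<'E'
from h import *
o=ctrl.get_obs();M=R(o['orientation']);print(o['joint_pos'].round(1), 1e3*M.T@(np.array([.5317,.1942,.008])-o['tool_pos']))
im=ctrl.snapshot('wrist');cv2.imwrite('pics/w4.png',im[:,:,::-1])
E
```

```text
clock: 12.3
tool_pos: [0.5327, 0.1947, 0.1017]
orientation: [-90.1, -0.0, 105.5]
force: [0.6, 0.1, 0.3]
opening: 0.0877
[  39.9   16.9  -22.6    0.   -50.4 -114.3] [-0.30493608 93.71167219  1.32905692]
```

View pics/w4.png

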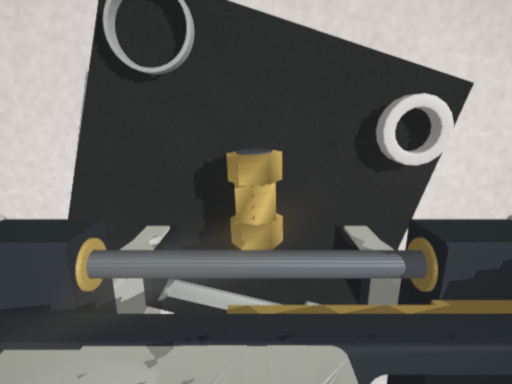

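```bash
python3 - <<'E'
from ov import *
o=ctrl.get_obs();C=cam('wrist',o);C3=cam('wrist',pickle.load(open('w3.pkl','rb')))
P=np.array([.5316,.194,.031]);print(proj(C,P))
w=cv2.resize(cv2.imread('pics/w4.png')[140:260,200:310],None,fx=5,fy=5);cv2.imwrite('pics/w4c.png',w)
E
```

```text
[255.28917071 201.74703293]
```

View pics/w4c.png

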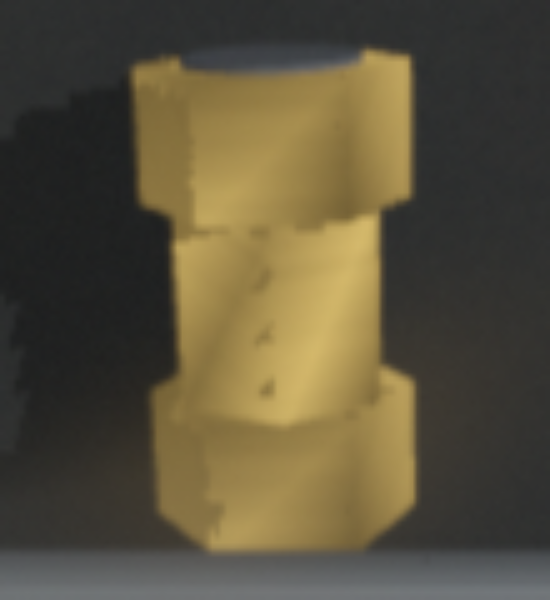

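The second wrist view puts the body middle at (255,201) against (255.3,201.7) predicted, so height and place agree. I'll descend and grip.

```bash
python3 -m crank '[[[-1,0,45,1,0],[-1,0,80,1,0],[-1,0,93,1,0],[-1,0,93,1,0],[1,0,93,1,0],[1,0,93,1,0],[1,0,93,1,0],[1,0,93,1,0],[1,0,93,1,0],[1,0,93,1,0],[1,0,93,1,0],[1,0,93,1,0]]]'; python3 -m crank '[[[1,0,0,0,0],[1,0,0,0,0],[1,0,-30,0,0],[1,0,-60,0,0],[1,0,-60,0,0]]]'
```

```text
clock: 13.85
tool_pos: [0.5303, 0.1941, 0.0076]
orientation: [-90.0, 0.0, 105.6]
force: [-0.2, -0.3, 1.3]
opening: 0.0315
clock: 14.48
tool_pos: [0.5314, 0.1952, 0.0693]
orientation: [-90.2, -0.1, 105.6]
force: [0.2, 0.3, -4.3]
opening: 0.0317
```

```bash
python3 -m crank '[[[1,0,-50,0,0],[1,-20,-100,1,0],[1,-60,-120,3,0.05],[1,-110,-120,6,0.1],[1,-160,-120,9,0.15],[1,-210,-120,11,0.2],[1,-260,-120,14,0.24],[1,-310,-120,17,0.28],[1,-360,-120,19,0.29],[1,-400,-120,21,0.29],[1,-420,-120,22,0.29],[1,-428,-120,22,0.29]]]'; python3 -m crank '[[[1,0,0,0,0],[1,0,0,0,0]]]'; python3 - <<'E'
from ov import *
o=ctrl.get_obs();M=R(o['orientation']);print(o['joint_pos'].round(1), o['opening'],1e3*M.T@(np.array([.625,-.2235,.1])-o['tool_pos']))
im=ctrl.snapshot('wrist');cv2.imwrite('pics/w5.png',im[:,:,::-1])
im=ctrl.snapshot('top');cv2.imwrite('pics/top5.png',im[:,:,::-1])
im=ctrl.snapshot('side');cv2.imwrite('pics/side5.png',cv2.resize(im[60:260,160:400,::-1],None,fx=3,fy=3))
E
```

```text
clock: 15.98
tool_pos: [0.6239, -0.2246, 0.1857]
orientation: [-89.9, -0.0, 88.9]
force: [-0.2, 0.8, -4.1]
opening: 0.0318
clock: 16.23
tool_pos: [0.6244, -0.2228, 0.1875]
orientation: [-90.0, -0.0, 89.1]
force: [-0.4, -0.0, -3.3]
opening: 0.0321
[ -2.8  20.9  -4.1  -0.  -65.1 -88.1] 0.03209705250523336 [-0.75793447 87.45695916 -0.59827943]
```

View pics/w5.png

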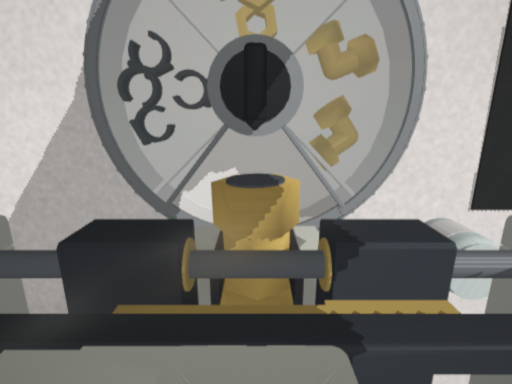

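View pics/side5.png

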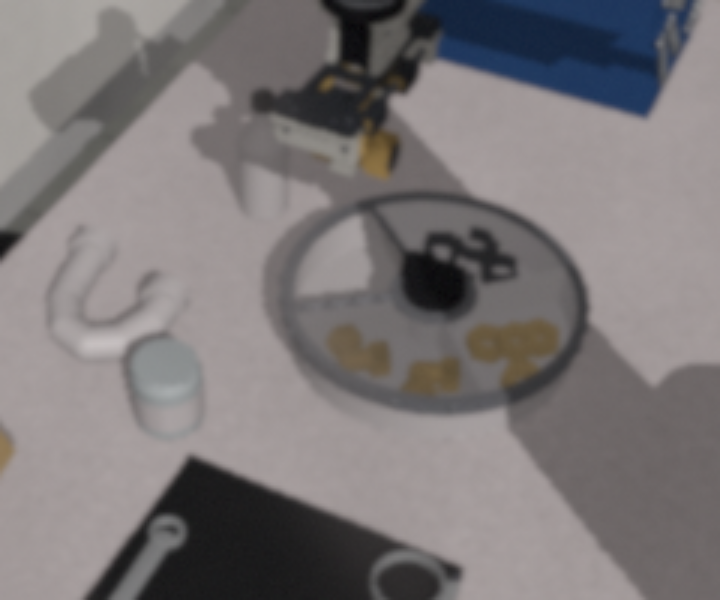

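```bash
python3 - <<'E'
from ov import *
o=ctrl.get_obs();C=cam('wrist',o);im=cv2.imread('pics/w5.png')
w=cv2.resize(im[0:240,80:430],None,fx=2.2,fy=2.2,interpolation=cv2.INTER_CUBIC);model(w,C,2.2,(80,0),.532,-.222,-1,0);cv2.imwrite('pics/w5o.png',w)
E
```

```text
(no output)
```

View pics/w5o.png

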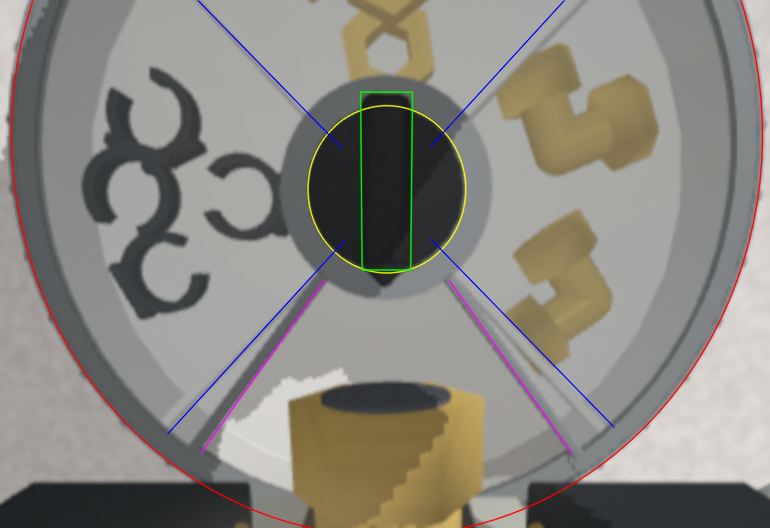

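The overlay fits: the lid is within about 2° of the compartment, and the coupling hangs centred in the opening. I'll lower in stages.

```bash
python3 -m crank '[[[1,0,40,-3,0],[1,0,80,-3,0],[1,0,105,-3,0],[1,0,120,-3,0],[1,0,120,-3,0]]]';  python3 -m crank '[[[1,0,15,0,0],[1,0,30,0,0],[1,0,42,0,0],[1,0,50,0,0],[1,0,50,0,0]]]'
```

```text
clock: 17.0
tool_pos: [0.6271, -0.2237, 0.0669]
orientation: [-89.9, -0.0, 89.0]
force: [0.4, -0.4, -3.4]
opening: 0.0317
clock: 17.62
tool_pos: [0.6287, -0.2258, 0.0269]
orientation: [-90.3, 0.2, 89.1]
force: [-26.2, 3.8, 55.5]
opening: 0.0317
```

Unexpected 55 N contact at TCP z of 27 mm. I'll back up at once and look.

```bash
python3 -m crank '[[[1,0,-22,0,0],[1,0,-22,0,0]]]';python3 - <<'E'
from ov import *
o=ctrl.get_obs();print(o['tool_pos'],o['force'],o['moment'],o['opening'])
for c in('wrist','side','top'):
    im=ctrl.snapshot(c);cv2.imwrite(f'pics/{c}6.png',im[:,:,::-1])
    if c=='side':cv2.imwrite('pics/side6c.png',cv2.resize(im[60:260,160:400,::-1],None,fx=3,fy=3))
E
```

```text
clock: 17.88
tool_pos: [0.6295, -0.2242, 0.0422]
orientation: [-90.3, 0.0, 89.0]
force: [0.8, 0.6, -3.8]
opening: 0.0321
[ 0.62947961 -0.2242435   0.04218663] [ 0.75695546  0.6356046  -3.82329395] [ 0.05938781 -0.20701635  0.05428316] 0.032147195547183
```

View pics/side6c.png

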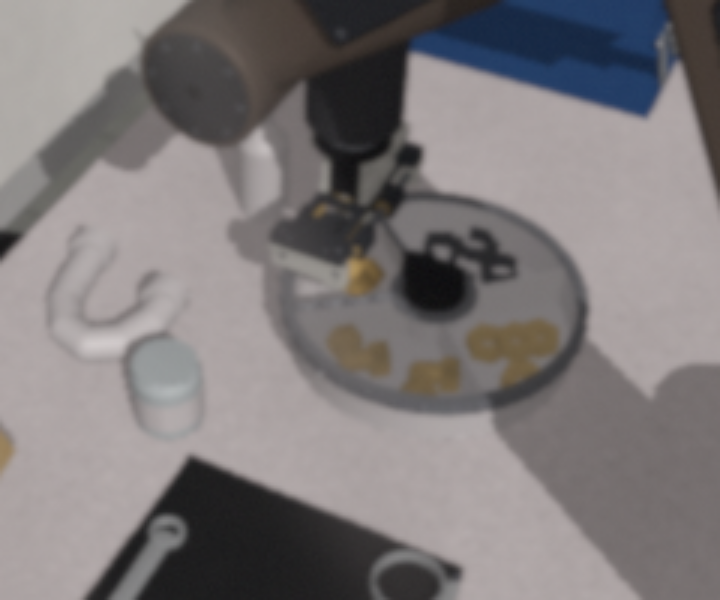

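View pics/wrist6.png

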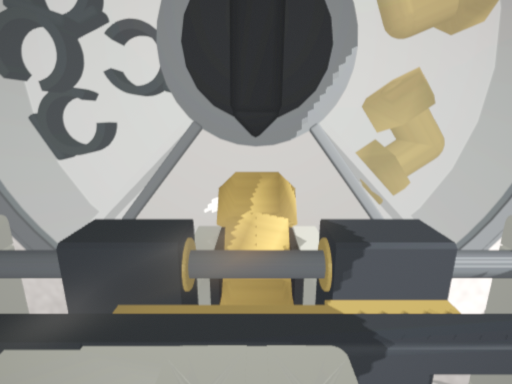

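View pics/top6.png

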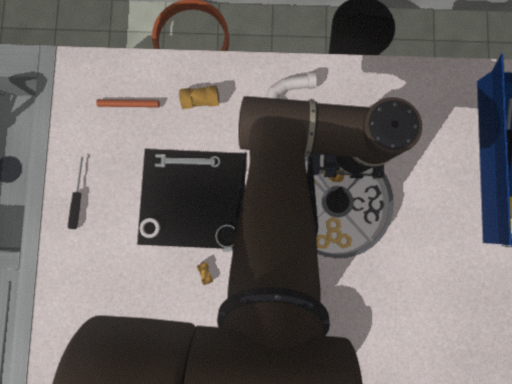

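The near nut's bore is no longer visible in the wrist view, with the nut at (257,195). So the coupling tipped in the grip, inner end down: its outer nut hit the lid's outer edge because I sat a few mm too far out. The jaw-centred readings while gripping the knob also put the axis nearer x=0.530. I'll estimate the tilt.

```bash
cat > tilt.py <<'E'
from ov import *
import sys
name,phis,shift=sys.argv[1],list(map(float,sys.argv[2].split(','))),float(sys.argv[3])
o=ctrl.get_obs();C=cam('wrist',o);im=cv2.imread(name);M=R(o['orientation']);tcp=o['tool_pos']
# tool coords: centre of coupling at y=-(.0144) (14.4mm behind tcp), z=shift ; axis along z (inner = +z), pivot at y=-.019 approx
tiles=[]
for ph in phis:
    a=np.radians(ph);w=cv2.resize(im[150:320,190:330],None,fx=2.8,fy=2.8)
    u=np.array([0,np.sin(a),np.cos(a)]);n=np.array([0,np.cos(a),-np.sin(a)]) # n: down
    c=np.array([0,-.0144,shift])
    def ring(s,flat,rot):
        rr=flat/np.sqrt(3);return [tcp+M@(c+u*s+rr*(np.cos(t)*np.array([1,0,0])+np.sin(t)*n)) for t in np.radians(np.arange(6)*60+rot)]
    for s,f,r in((.038,.038,0),(.016,.038,0)): draw(w,C,ring(s,f,r),2.8,(190,150),(0,0,255) if s==.038 else (0,255,0),True)
    cv2.putText(w,str(ph),(5,20),0,.6,(255,255,255),1);tiles.append(w[:300])
cv2.imwrite(sys.argv[4],np.vstack([np.hstack(tiles[:2]),np.hstack(tiles[2:4])]))
E
python3 tilt.py pics/wrist6.png 0,12,24,36 -0.0014 pics/tilt6.png
```

```text
(no output)
```

View pics/tilt6.png

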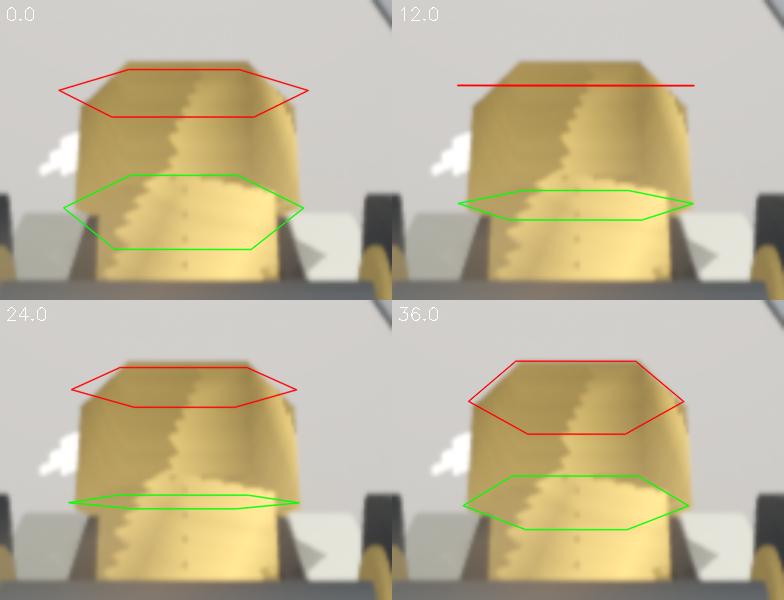

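The overlay says about 34° tipped, and the outer corner sits just above the lid's edge. I'll not force it. I'll go back to the mat, set the coupling down flat and regrip.

```bash
python3 -m crank '[[[1,0,-40,2,0],[1,0,-90,4,0],[1,0,-140,8,0],[1,50,-150,20,0],[1,110,-150,35,-0.05],[1,170,-150,50,-0.1],[1,230,-150,65,-0.15],[1,290,-150,80,-0.2],[1,340,-150,95,-0.25],[1,385,-150,108,-0.29],[1,410,-150,115,-0.29],[1,417,-150,117,-0.29]]]';python3 -m crank '[[[1,0,40,0,0],[1,0,90,0,0],[1,0,110,0,0],[1,0,110,0,0]]]'
```

```text
clock: 19.52
tool_pos: [0.5169, 0.1964, 0.1881]
orientation: [-89.9, 0.0, 105.7]
force: [1.1, -0.7, -3.3]
opening: 0.032
clock: 20.02
tool_pos: [0.5166, 0.1933, 0.0772]
orientation: [-89.7, 0.1, 105.6]
force: [1.3, -0.6, -2.7]
opening: 0.032
```

```bash
python3 -m crank '[[[1,0,30,0,0],[1,0,48,0,0],[1,0,50,0,0]]]';python3 -m crank '[[[1,0,3,0,0],[1,0,5,0,0]]]'
```

```text
clock: 20.4
tool_pos: [0.5178, 0.1945, 0.0294]
orientation: [-89.9, 0.0, 105.6]
force: [0.3, 0.7, -3.5]
opening: 0.032
clock: 20.65
tool_pos: [0.5185, 0.1955, 0.0256]
orientation: [-90.1, -0.0, 105.6]
force: [0.9, 0.6, 4.4]
opening: 0.0319
```

Contact at 25.6 mm, as the 34° tilt predicts. I'll ease down in small steps to level it.

```bash
python3 -m crank '[[[1,0,3,0,0],[1,0,4,0,0]]]';python3 -m crank '[[[1,0,2,0,0],[1,0,4,0,0]]]'
```

```text
clock: 20.9
tool_pos: [0.521, 0.1964, 0.0237]
orientation: [-90.4, -0.0, 105.8]
force: [3.8, -3.2, 15.3]
opening: 0.0321
clock: 21.15
tool_pos: [0.5235, 0.1974, 0.0213]
orientation: [-90.7, -0.1, 105.8]
force: [10.2, -5.5, 20.8]
opening: 0.0319
```

```bash
python3 -m crank '[[[-1,0,0,0,0],[-1,0,0,0,0],[-1,0,0,0,0],[-1,0,0,0,0],[-1,0,0,0,0],[-1,0,-40,0,0],[-1,0,-80,-25,0],[-1,0,-100,-50,0],[-1,0,-100,-50,0],[-1,0,-100,-50,0]]]';python3 - <<'E'
from ov import *
o=ctrl.get_obs();im=ctrl.snapshot('wrist');cv2.imwrite('pics/w7.png',im[:,:,::-1]);pickle.dump(o,open('w7.pkl','wb'));print(o['tool_pos'],o['orientation'])
E
```

```text
clock: 22.4
tool_pos: [0.5649, 0.208, 0.1156]
orientation: [-89.9, 0.0, 105.6]
force: [-0.5, -0.3, 0.1]
opening: 0.0875
[0.56488284 0.20795514 0.11563432] [-8.99008975e+01  1.24053309e-02  1.05604027e+02]
```

View pics/w7.png

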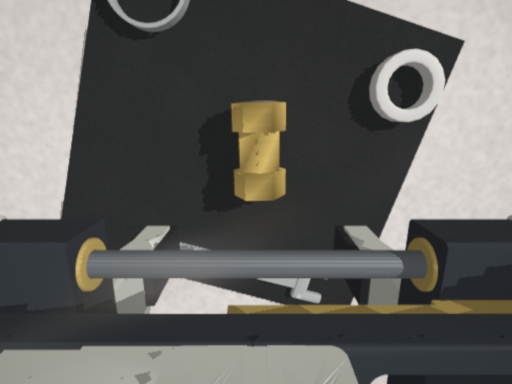

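The coupling lies flat on the mat again at (258,150), along the tool's z axis. The bystanders are undisturbed. I'll locate it with care for the along-axis centre.

```bash
python3 - <<'E'
from ov import *
w=cv2.resize(cv2.imread('pics/w7.png')[85:215,205:315],None,fx=5,fy=5,interpolation=cv2.INTER_CUBIC);cv2.imwrite('pics/w7c.png',w[:,:])
E
```

```text
(no output)
```

View pics/w7c.png

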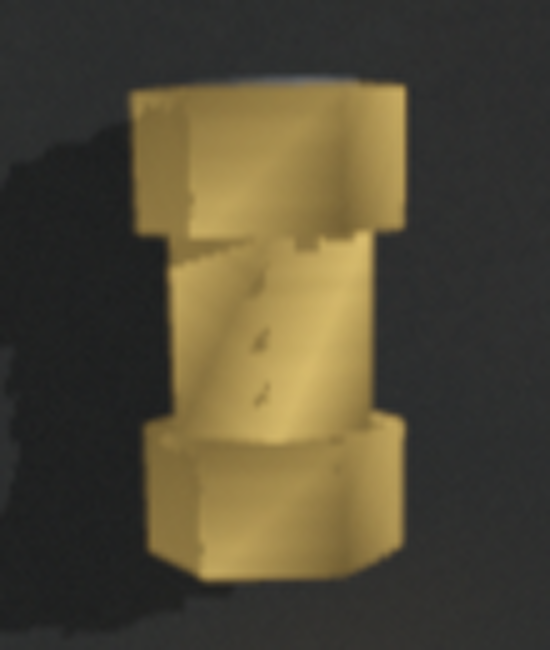

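```bash
python3 - <<'E'
from ov import *
o=pickle.load(open('w7.pkl','rb'));C=cam('wrist',o)
f=lambda x,y:(205+(x+.5)/5-.5,85+(y+.5)/5-.5)
P=[atz(C,f(*p),.022) for p in((132,94),(406,86),(150,550),(404,546))]
for p in P: print(p.round(4))
c=np.mean(P,0);a=(P[0]+P[1]-P[2]-P[3])/2;print(c,'len',np.linalg.norm(a),np.degrees(np.arctan2(a[1],a[0])),'w',np.linalg.norm(P[0]-P[1]),np.linalg.norm(P[2]-P[3]))
o=ctrl.get_obs();M=R(o['orientation']);print(1e3*M.T@(np.array([c[0],c[1],.0075])-o['tool_pos']))
E
```

```text
[0.496  0.1678 0.022 ]
[0.4829 0.2099 0.022 ]
[0.5688 0.1897 0.022 ]
[0.5562 0.2321 0.022 ]
[0.52594879 0.19987234 0.022     ] len 0.07632538324964609 -163.20602298671807 w 0.044160198714986096 0.04425332291193087
[  2.77827953 108.03159304  39.22222657]
```

```bash
python3 -m crank '[[[-1,3,30,30,-0.02],[-1,3,70,39,-0.02],[-1,3,95,39,-0.02],[-1,3,107,39,-0.02],[-1,3,107,39,-0.02],[1,3,107,39,-0.02],[1,3,107,39,-0.02],[1,3,107,39,-0.02],[1,3,107,39,-0.02],[1,3,107,39,-0.02],[1,3,107,39,-0.02],[1,3,107,39,-0.02]]]';python3 -m crank '[[[1,0,0,0,0],[1,0,0,0,0],[1,0,0,0,0]]]'
```

```text
clock: 23.95
tool_pos: [0.5275, 0.2007, 0.0096]
orientation: [-90.0, 0.0, 106.8]
force: [-0.1, -0.2, 1.1]
opening: 0.0316
clock: 24.32
tool_pos: [0.5275, 0.2007, 0.0096]
orientation: [-90.0, 0.0, 106.8]
force: [0.6, -2.0, 2.0]
opening: 0.0317
```

```bash
python3 -m crank '[[[1,0,-50,0,0],[1,0,-110,0,0],[1,-40,-170,3,0.04],[1,-90,-180,7,0.1],[1,-145,-180,11,0.15],[1,-200,-180,15,0.2],[1,-255,-180,19,0.24],[1,-310,-180,23,0.28],[1,-360,-180,27,0.31],[1,-400,-180,29,0.31],[1,-425,-180,31,0.31],[1,-434,-180,31,0.31]]]'; python3 -m crank '[[[1,0,0,0,0],[1,0,0,0,0],[1,0,0,0,0]]]'; python3 - <<'E'
from ov import *
o=ctrl.get_obs();M=R(o['orientation']);print(o['opening'],1e3*M.T@(np.array([.623,-.2235,.011])-o['tool_pos']))
im=ctrl.snapshot('wrist');cv2.imwrite('pics/w8.png',im[:,:,::-1]);C=cam('wrist',o)
w=cv2.resize(im[0:240,80:430,::-1],None,fx=2.2,fy=2.2,interpolation=cv2.INTER_CUBIC);model(w,C,2.2,(80,0),.530,-.2225,-2,0);cv2.imwrite('pics/w8o.png',w)
E
python3 tilt.py pics/w8.png 0,-4,4,8 0.0017 pics/tilt8.png
```

```text
clock: 25.82
tool_pos: [0.6225, -0.2248, 0.1881]
orientation: [-89.9, -0.0, 88.9]
force: [-0.4, -0.8, -2.8]
opening: 0.0317
clock: 26.2
tool_pos: [0.6231, -0.2226, 0.1898]
orientation: [-90.0, -0.0, 89.1]
force: [0.4, -1.2, -2.7]
opening: 0.0315
0.03153125025429257 [-8.85447373e-01  1.78753009e+02  9.16504475e-02]
```

View pics/w8o.png

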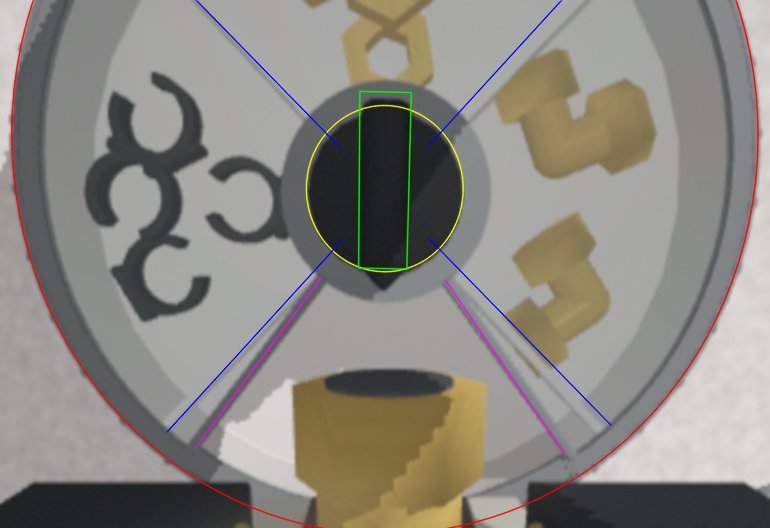

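View pics/tilt8.png

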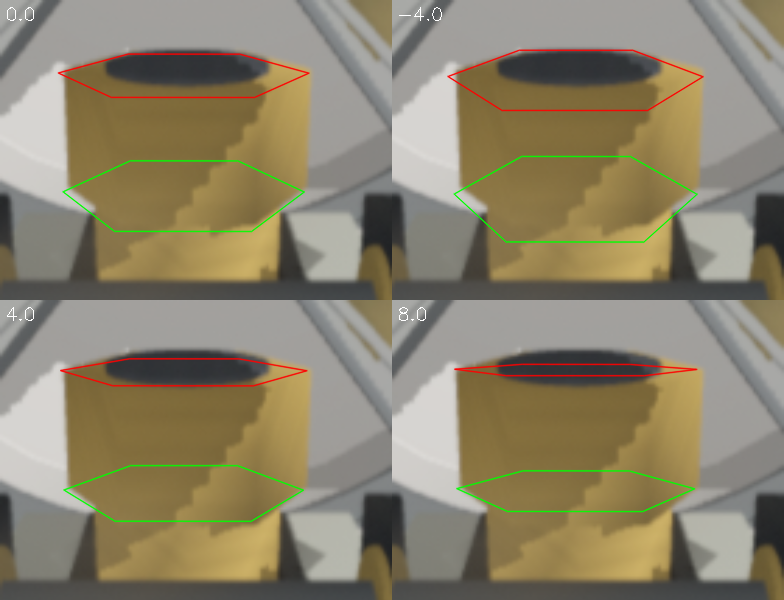

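Level grip, and the overlay fits with axis x at about 0.530–0.531. I'll lower in small steps with force checks.

```bash
python3 -m crank '[[[1,-1,50,0,0],[1,-1,90,0,0],[1,-1,115,0,0],[1,-1,120,0,0],[1,-1,120,0,0]]]';  python3 -m crank '[[[1,0,6,0,0],[1,0,10,0,0],[1,0,10,0,0]]]'
```

```text
clock: 26.88
tool_pos: [0.6236, -0.2245, 0.0703]
orientation: [-90.0, 0.0, 89.1]
force: [0.8, 0.4, -3.0]
opening: 0.0315
clock: 27.25
tool_pos: [0.6229, -0.2246, 0.0596]
orientation: [-90.0, -0.0, 89.0]
force: [0.9, -1.1, -3.7]
opening: 0.0318
```

```bash
python3 -m crank '[[[1,0,6,0,0],[1,0,10,0,0]]]';  python3 -m crank '[[[1,0,6,0,0],[1,0,10,0,0]]]'
```

```text
clock: 27.5
tool_pos: [0.6229, -0.2246, 0.0491]
orientation: [-90.0, -0.0, 89.0]
force: [-0.1, -0.4, -3.2]
opening: 0.0317
clock: 27.75
tool_pos: [0.6228, -0.2246, 0.0389]
orientation: [-90.0, -0.0, 89.0]
force: [0.1, -0.2, -4.2]
opening: 0.0319
```

Past the lid freely. I'm carrying on to just above the floor (TCP about 11.5 mm).

```bash
python3 -m crank '[[[1,0,6,0,0],[1,0,10,0,0]]]';  python3 -m crank '[[[1,0,6,0,0],[1,0,10,0,0]]]'; python3 -m crank '[[[1,0,4,0,0],[1,0,7,0,0],[1,0,7,0,0]]]'
```

```text
clock: 28.0
tool_pos: [0.6229, -0.2246, 0.029]
orientation: [-90.0, -0.0, 89.0]
force: [0.0, 0.0, -2.7]
opening: 0.0317
clock: 28.25
tool_pos: [0.6229, -0.2246, 0.0191]
orientation: [-90.0, -0.0, 89.0]
force: [-0.5, -0.9, -2.6]
opening: 0.0314
clock: 28.62
tool_pos: [0.6228, -0.2246, 0.0123]
orientation: [-90.0, -0.0, 89.0]
force: [0.1, -0.8, -3.2]
opening: 0.0318
```

```bash
python3 -m crank '[[[0.1,0,1,0,0],[-0.18,0,1,0,0],[-0.18,0,1,0,0],[-0.18,0,1,0,0],[-0.18,0,1,0,0]]]'; python3 -m crank '[[[-0.18,0,-15,0,0],[-0.18,0,-40,0,0],[-0.18,0,-80,0,0],[-0.18,0,-130,0,0],[-0.18,0,-170,0,0],[-0.18,0,-170,0,0]]]'; python3 - <<'E'
from ov import *
o=ctrl.get_obs();im=ctrl.snapshot('wrist');cv2.imwrite('pics/w9.png',im[:,:,::-1]);pickle.dump(o,open('w9.pkl','wb'))
E
```

```text
clock: 29.25
tool_pos: [0.6231, -0.2246, 0.0117]
orientation: [-90.0, 0.0, 89.0]
force: [0.9, 0.0, 0.5]
opening: 0.0516
clock: 30.0
tool_pos: [0.6252, -0.2252, 0.1873]
orientation: [-90.5, 0.1, 89.0]
force: [0.3, 0.4, -0.5]
opening: 0.0516
```

View pics/w9.png

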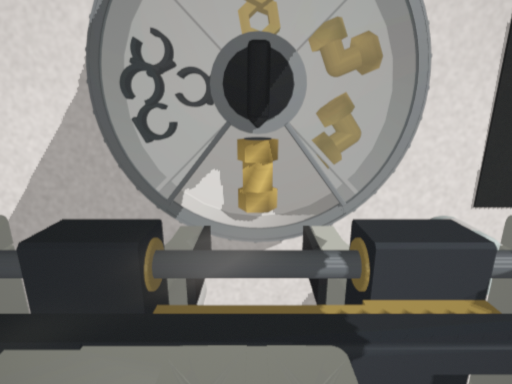

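The coupling lies flat at (258,175) between the lips, in the empty compartment. I'll move the arm aside for a clear top view and check everything.

```bash
python3 -m crank '[[[-0.18,50,0,20,0],[-0.18,100,0,40,0],[-0.18,160,0,60,0],[-0.18,220,0,80,0],[-0.18,280,0,90,0],[-0.18,330,0,90,0],[-0.18,330,0,90,0],[-0.18,330,0,90,0]]]'; python3 - <<'E'
from ov import *
T=cam('top');t=ctrl.snapshot('top');cv2.imwrite('pics/top9.png',t[:,:,::-1]);s=ctrl.snapshot('side');cv2.imwrite('pics/side9.png',s[:,:,::-1])
t0=cv2.imread('pics/top0.png')
r=rect(T,.53,-.222,.06,.17,600,t[:,:,::-1].copy());cv2.imwrite('pics/t9r.png',cv2.convertScaleAbs(r,alpha=1.7,beta=-20))
b=[cv2.resize(x[120:260,130:280],None,fx=2.6,fy=2.6) for x in(t0,t[:,:,::-1])];cv2.imwrite('pics/cmp9.png',np.hstack(b))
c=lambda e:(e[0]+e[2]/2,e[1]+e[3]/2)
for n in('paste_tin','tape_roll','hose_clip','spanner','coupling_centre'):
    for k in('top','side'): print(n,k,[(np.round(d['extent'],1),round(d['confidence'],2)) for d in ctrl.find_in(k,n)])
E
```

```text
clock: 31.05
tool_pos: [0.5381, 0.1067, 0.181]
orientation: [-89.9, 0.0, 89.1]
force: [0.3, -0.3, -0.2]
opening: 0.0517
paste_tin top [(array([250.5, 121.8,  23. ,  28.5]), 0.6)]
paste_tin side [(array([203.6, 171.8,  21. ,  36.1]), 0.82)]
tape_roll top [(array([139.2, 222. ,  21.2,  12. ]), 0.63)]
tape_roll side [(array([241.1, 308. ,  20.3,  29.2]), 0.85)]
hose_clip top [(array([213.6, 225. ,  22.3,  22.1]), 0.7)]
hose_clip side [(array([283.8, 245.4,  28.6,  20.6]), 0.55)]
spanner top []
spanner side [(array([171.9, 231.1,  48.8,  60. ]), 0.89)]
coupling_centre top [(array([178.5,  84.4,  41.5,  27.2]), 0.85), (array([328.2, 155.5,  14.7,  30.4]), 0.79), (array([196.9, 265. ,  15.3,  19.6]), 0.63)]
coupling_centre side [(array([125.4, 202.3,  39.1,  40.7]), 0.85), (array([312.6, 278.7,  27.5,  15.6]), 0.79)]
```

View pics/t9r.png

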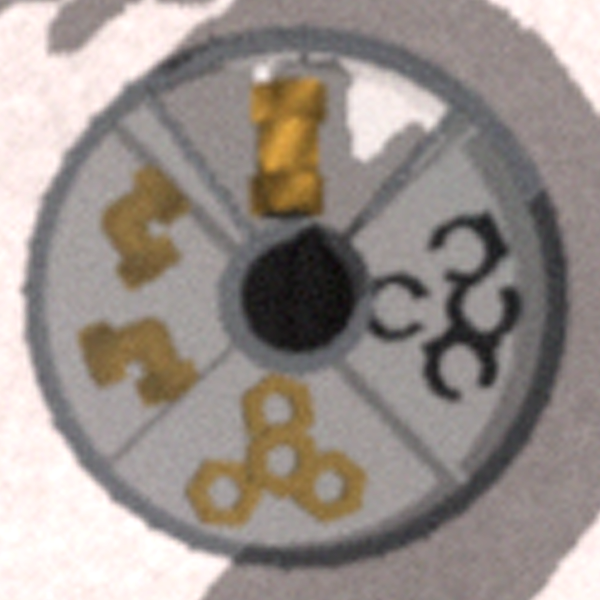

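View pics/cmp9.png

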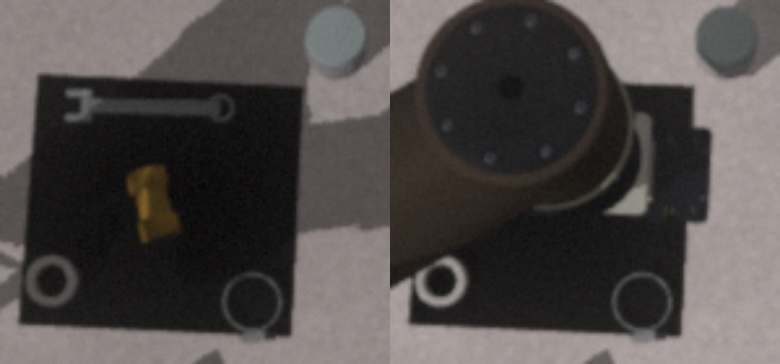

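The lid lips at (150,100)-(235,225) and (350,232)-(440,120) put the opening within about 3° of the compartment's middle. The coupling rests in the compartment at (288,148), and the bystanders are where they were. I'm handing in.

```bash
python3 - <<'E'
from ov import *
T=cam('top');p=atz(T,(328.2+14.7/2,155.5+30.4/2),.023);print(p,'dist from compartment mid',np.hypot(p[0]-.623,p[1]+.2225))
print(ctrl.get_obs()['clock'],ctrl.close_job())
E
```

```text
[ 0.62182747 -0.22303127  0.023     ] dist from compartment mid 0.0012872746021549018
the job is handed in; nothing more can be done
31.65 None
```

The coupling is back in the empty compartment, with the lid left open over it. I handed the job in at about 32 s; no verdict was reported.

- **Lid:** I turned it about 162° clockwise by its knob. The last top view puts the opening within about 3° of square, roughly 4 mm against the 13 mm allowed.
- **Coupling:** It lies flat on the compartment floor, about 1–2 mm from the middle as measured in the top view (taking 23 mm as its height).
- **Failed first try:** I went in a few mm too far out and the coupling's outer nut caught the lid's edge. That gave a 55 N wrist reading and tipped the coupling about 34° in the grip. From the views I took this as contact through the coupling, not the gripper's body, but I can't confirm the 40 N limit on the body wasn't touched. I set the coupling back on the mat, regripped it level, and the second lowering met no contact.
- **Bystanders:** The tin, tape roll and hose clip measure within a few mm of where they started. In the last top view the arm covered the spanner, so only the side view confirms that it had not moved.

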